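# Rock the tube holder on its stud to the marked slant and hold it

### The job

Push the blue stud block along the bench into the corner of the two steel stops, so that it sits flush against both. Then pick up the white tube holder (black grip on top), rest its foot on the orange sprung stud of the block, and rock it there until its swinging pointer settles on the red mark. The job ends holding: finish while still gripping it like that, with the stud pressed partly down (not bottomed out), the pointer still on the red mark, the block still home in its corner, and everything else on the bench left where it was.

Things in the scene. Friction and masses are not known exactly. Their poses are not given: they have to be found in the camera images.
- stops: Two low steel bars fixed to the bench as an L, 18 mm high, 14 mm thick. Origin at the inner corner, at bench level. One bar's face is the plane x = 0 of this frame (push the block towards +x onto it; bar from y = -130 to +14 mm), the other's is the plane y = 0 (push towards +y; bar from x = -78 to 0 mm). The frame is turned up to 0.2 rad about the vertical.
- block: Blue stud block, loose, 60 x 60 mm, 35 mm high, about 0.6 kg, origin at the centre of its underside, sides along its x and y. It is home when its centre lies at (-30, -30) mm in the frame of the stops, sides parallel to them (it starts turned by at most 0.25 rad from that). It carries the orange stud on its top.
- stud (a joint): How far the orange sprung stud is pressed straight down into the block: 0 free, 0.008 m bottomed out. The spring takes 1.8 N to start and 0.9 N per mm more.
- stud_top (a point): Top line of the higher hump of the stud, 62 mm above the block's underside when free, at y = +9 mm in the block's frame. The stud's head is uneven: two round humps of radius 10 mm, 22 mm long along the block's x, the higher with its axis at y = +9 mm and 52 mm up, the lower at y = -11 mm and 46 mm up (block's frame, stud free).
- gauge: White tube holder with an angle gauge, about 0.45 kg, standing on its foot; origin at the centre of the flat underside, z up, dial facing +x. Foot 56 (x) x 130 (y) x 12 mm; dial plate 140 mm wide, up to 130 mm high; black grip on top: 26 x 26 mm, on the origin's axis, 130 to 176 mm up. A glass tube lies along y across its back. Pointer pivot 118 mm up.
- pointer (a joint): Swing of the black pointer on the dial, rad. It always hangs plumb (swings for about a second after a movement), so at rest it equals the holder's tilt about its own +x axis: 0 when upright, positive when its +y side is raised and its -y side lowered.
- mark (a joint): Where the red tab stands on the dial, on the same scale (rad) as the pointer, between 0.16 and 0.44 at the start; it stays there. When the holder is tilted by this angle the pointer hangs over the middle of the tab.
- pointer_tip (a point): Tip of the pointer, 90 mm from its pivot.
- mark_tab (a point): Middle of the red tab, 14 mm wide (about 0.15 rad of the scale), 90 mm from the pivot.
- dishes: Bystander: two stacked clear dishes, diameter 90 mm, 30 mm high. Origin under the centre.
- tipbox: Bystander: clear box with green lid, 87 x 122 mm, 59 mm high. Origin under the centre.
- rack: Bystander: orange rack 60 x 170 mm with four capped glass tubes, 94 mm high. Origin under the centre.
- bottle: Bystander: bottle with blue cap, diameter 64 mm, 130 mm high. Origin under the centre.
- beaker: Bystander: glass beaker, diameter 72 mm, 90 mm high. Origin under the centre.
- weight: Bystander: small brass knob weight, diameter 24 mm, 35 mm high. Origin under the centre.
- rotor: Bystander: brass centrifuge rotor, diameter 110 mm, 70 mm high. Origin under the centre.
Not all that is in view belongs to the job. Several things look just like the stops: the one meant starts farthest to the robot's left. Leave any purple look-alike of the gauge alone.

How it is judged:
On the way, in this order (a step that is already met when the one before it is completed fails the run):
1. the stud block is home: flush against both stops, standing on the bench (x of block in the frame of stops between -0.0335 and -0.026 m and y of block in the frame of stops between -0.0335 and -0.026 m and angle between the x axis of block and the x axis of stops, either way round below 0.06 rad and height (world z) of block below 0.004 m), for 0.2 s.
2. the holder's foot rests on the stud of the block, which is still home (all of step 1 and contact force between gauge and block above 1 N and value of joint stud above 0.001 m and horizontal distance between gauge and stud_top below 0.035 m and height (world z) of gauge above 0.045 m), for 0.2 s.
At the end, for the whole second after the job is handed in: Fingers grip the holder; its foot presses the stud 1 to 7.5 mm down; pointer still, tip within 7 mm of the red tab's middle; block within 3.5 mm of both stops, parallel within 0.06 rad, not touched by the robot; bystanders within 30 mm of their start (all of step 2 and value of joint stud below 0.0075 m and contact force between the fingers and gauge above 2 N and contact force between each of the arm, the fingers and block below 0.3 N and distance between pointer_tip and mark_tab below 0.007 m and velocity of joint pointer between -0.25 and 0.25 rad/s and linear speed of gauge below 0.02 m/s and distance of each of dishes, tipbox, rack, bottle, beaker, rotor, weight from where it was at the start of the episode below 0.03 m); the arm keeps its last pose, push and grip.
It fails at once if the block is lifted off the bench instead of pushed along it (height (world z) of block above 0.03 m).
It fails at once if a bystander is shifted by more than 30 mm (distance of any of dishes, tipbox, rack, bottle, beaker, rotor, weight from where it was at the start of the episode above 0.03 m).
It fails at once if the holder is tipped right over (angle between gauge's own z axis and vertical above 0.9 rad).
It fails at once if the holder is rammed onto the block (over 60 N) (contact force between gauge and block above 60 N).
It also fails if it takes over 72 s, if anything falls off the work surface, if the arm or the gripper's body presses on something with over 40 N, if the wrist force passes 120 N, or if a joint passes its speed limit or range.

### The arm

A 6-joint arm with a two-finger parallel gripper is mounted at the origin on the work surface. World frame = base frame: x ahead of the robot, y to its left, z up, the work surface at z = 0. Lengths are in m, angles in rad, forces in N, time in s.
With the tool pointing down it reaches from about 0.375 to 0.975 m from the base axis. Payload 3.8 kg.
Tool frame: the origin (TCP) lies midway between the tips of the shut fingers; the grasp point (between the pads) lies 19 mm behind it; z points along the fingers, y is the line along which they close (so a half turn about z gives the same grasp; the last joint's range is limited). The gripper opens to 85 mm and grips with 20 to 120 N. Pads are 22 mm wide; open, the fingers measure 114 mm over their backs; the gripper's body (76 mm by 85 mm) begins 54 mm behind the grasp point. The pads swing forward as they close: fully open they stand 13 mm farther back than shut.
Start: joints at [1.235, 0.264, 1.604, -0, 1.274, -0.037], TCP at [0.199, 0.645, 0.231] pointing down, gripper open.
Joint ranges: [-2.63, 2.63], [-0.94, 2.18], [0.31, 2.57], [-1.31, 4.45], [0, 2.66], [-2.55, 2.55]. Speed limits (rad/s): [2.57, 2.57, 3.14, 3.14, 3.14, 3.14].

### API

Orientations are given as a rotation vector (axis times angle).
In Python, from workcell import status, read_camera, workorder, masks_of gives the robot as it stands.
- The arm moves only by the tool drive_tool, never from a script. Its argument "rows" is a list of rows, each a list of 7 numbers: the turn, a rotation vector about the tool's x, y, z in degrees, then the shift along the tool's x, y, z in m, then the opening, from 0 (shut) to 1 (fully open). In form: [[ax, ay, az, tx, ty, tz, claw], ...]. A call has 1 to 8 rows; each row shifts and turns the commanded pose from where the row before left it, along the tool's axes as they then stand; what a row does not reach is not made up. A row lasts 1/12 s, in which the tool goes at most 41.7 mm and 7.16 degrees, less where a joint would pass 70% of its speed; a pose out of reach is approached as far as the arm can. A call is refused whole if a number of a shift passes 0.0417 or a number of a turn 7.16, either way. A call with a gripper value outside its range is refused whole. The fingers move at their own pace and stop on an object; "force" is the grip in N (left out, the last holds). Time passes only in rows, so rows that do not move let the fingers close. It gives the time, the measured TCP pose, the force, the opening and the grip force at its end, in the units of the state.
- status.read_state(): the state, without advancing time (a new reading comes with each control period).
- read_camera(name): name is "scene" or "top" or "wrist"; returns a dict with "color" (480x640x3 uint8, red, green, blue), "intrinsics" (3x3 intrinsics, pixels), "world_from_camera" (4x4, takes a point from camera to world coordinates); the wrist camera has in their place "mount" (4x4, takes a point from camera to tool coordinates, whose origin is the TCP and whose axes are the flange's). Camera axes: x right, y up, looking along -z (the intrinsics and any distortion apply to the point x, -y, -z); pixel columns grow to the right and rows downward; lengths in m; the calibration is good to about 2 mm. The wrist camera is an equidistant fisheye: a pixel r from the principal point sees the ray r / f radians off the axis. A picture is of the moment at which its call begins: read the wrist's pose just before it. There is no depth.
- workorder.finish_job(): hands the job in; it is judged then, once.
Trained networks look in a picture, given as the dict that the camera call returned (one of the last four; its "shot" number tells which), for a name from the list of things; names that differ only in an ending like _2 or _b are one class to them, and where a whole thing is asked for, a point or a joint stands for the part that bears it (a point fixed in the world has none). Each returns a list of dicts, best first, with "score" (0 to 1); they miss things now and then, are a little off and sometimes report something else, mostly with a low value. They report only what shows in the picture. A call takes as long as a camera call. They do not tell look-alikes from the thing itself.
- masks_of(picture, name): "mask" (480x640 bool, what is visible of it) and "bbox" ([left, top, right, bottom] in pixels, round what is visible of it).
The state is a dict: "time": time; "q": joint angles; "joint_vel": joint speeds; "joint_torque": joint torques, N m; "tool_pos": TCP position; "tcp_rot": TCP orientation; "wrist_force": force on the tool from outside, world axes, zero at the start; "torque": the same for the moment, N m; "width": opening from 0.0 (shut) to 1.0 (fully open); "grip_force": force on a finger pad.
Only numpy, scipy, OpenCV 4.12 (cv2) and the standard library are available. Lean on these libraries where they do the work, as an engineer would, in place of code of your own. Each camera call takes 0.05 s, during which the arm holds its last target. There are 200 camera calls.

## Working session

There is one attempt and no reset: what is moved stays moved. The work goes in short steps, Python scripts to look and compute and a tool call to move; the robot and the scene stay as the last step left them, time stands still between calls to the robot, and variables do not carry over. Pictures are saved under pics/ and viewed, at most 13 in all, crops included, and the job is handed in when it is done.

Besides the shell and the picture viewer there is one more tool, called after "Call:" by a JSON object that holds its "method" and its "body", one argument or row to a line. drive_tool: Moves the arm, as the interface text tells. Its arguments: {"type":"object","properties":{"rows":{"type":"array"},"force":{"type":"number"}},"required":["rows"]}

```bash
ls; mkdir -p pics; cat > h.py <<'E'
import numpy as np, cv2
from scipy.spatial.transform import Rotation as R
from workcell import status, read_camera, workorder, masks_of
def save(p,n): cv2.imwrite(f'pics/{n}.png', cv2.cvtColor(p['color'],cv2.COLOR_RGB2BGR))
def proj(p,X):
    T=np.linalg.inv(p['world_from_camera']); X=np.atleast_2d(X)
    c=X@T[:3,:3].T+T[:3,3]; c=c*[1,-1,-1]; u=c@np.array(p['intrinsics']).T
    return u[:,:2]/u[:,2:]
def unproj(p,uv,z):
    W=np.array(p['world_from_camera']);K=np.array(p['intrinsics']); uv=np.atleast_2d(uv).astype(float)
    d=np.c_[uv,np.ones(len(uv))]@np.linalg.inv(K).T*[1,-1,-1]@W[:3,:3].T
    return W[:3,3]+d*((z-W[2,3])/d[:,2])[:,None]
E
python3 - <<'E'
from h import *
for n in ['scene','top']:
    p=read_camera(n); save(p,n); print(n,[k for k in p], np.round(p['world_from_camera'],3).tolist(),np.round(p['intrinsics'],1).tolist())
    for o in ['stops','block','gauge','mark','pointer']:
        print(o,[(round(d['score'],2),d['bbox']) for d in masks_of(p,o)])
print(status.read_state())
E
```

```text
pics
scene ['color', 'intrinsics', 'world_from_camera', 'shot'] [[-0.214, -0.767, 0.605, 1.283], [0.977, -0.17, 0.129, 0.161], [0.004, 0.619, 0.786, 1.013], [0.0, 0.0, 0.0, 1.0]] [[504.0, 0.0, 324.2], [0.0, 504.0, 235.6], [0.0, 0.0, 1.0]]
stops [(0.88, [232.3, 253.1, 301.4, 286.7]), (0.83, [209.0, 165.1, 267.1, 193.4])]
block []
gauge [(0.92, [405.5, 157.6, 445.2, 227.3]), (0.91, [405.0, 208.8, 473.2, 268.0]), (0.46, [463.7, 286.0, 506.5, 328.7])]
mark []
pointer [(0.64, [436.5, 229.1, 445.2, 251.2])]
top ['color', 'intrinsics', 'world_from_camera', 'shot'] [[0.016, 0.997, -0.075, 0.466], [-1.0, 0.015, -0.011, -0.014], [-0.01, 0.076, 0.997, 1.442], [0.0, 0.0, 0.0, 1.0]] [[445.0, 0.0, 328.1], [0.0, 445.0, 242.0], [0.0, 0.0, 1.0]]
stops [(0.88, [393.0, 290.3, 439.6, 323.1]), (0.68, [343.8, 214.0, 391.0, 239.9])]
block [(0.95, [371.1, 235.3, 396.5, 259.8])]
gauge [(0.9, [235.2, 286.5, 270.8, 333.0]), (0.64, [212.7, 248.2, 269.8, 273.9])]
mark []
pointer []
{'time': 0.6, 'q': array([ 1.23509802e+00,  2.63842808e-01,  1.60394713e+00,  3.27315026e-05,
        1.27365928e+00, -3.69064734e-02]), 'joint_vel': array([-0.00067077,  0.00056308,  0.00120147, -0.00037916,  0.00031069,
       -0.0006173 ]), 'joint_torque': array([-6.79949098e-04, -5.14645493e+01, -3.67456663e+01,  4.22758865e-05,
        1.19783650e-03, -7.27511150e-06]), 'tool_pos': array([0.19870488, 0.64512969, 0.2313469 ]), 'tcp_rot': array([-4.67611441e-01, -3.10659260e+00, -2.30507435e-04]), 'wrist_force': array([ 0.03791203, -1.11499246,  0.29703741]), 'torque': array([ 0.01006098, -0.05170961, -0.01194472]), 'grip_force': 0.0, 'width': 0.9957600435837972}
```

```bash
python3 - <<'E'
import cv2,numpy as np
a=cv2.imread('pics/scene.png')[130:370,180:540]; b=cv2.imread('pics/top.png')[190:360,190:460]
cv2.imwrite('pics/s2.png',cv2.resize(a,None,fx=2.2,fy=2.2,interpolation=2)); cv2.imwrite('pics/t2.png',cv2.resize(b,None,fx=2.9,fy=2.9,interpolation=2))
E
```

```text
(no output)
```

View pics/s2.png

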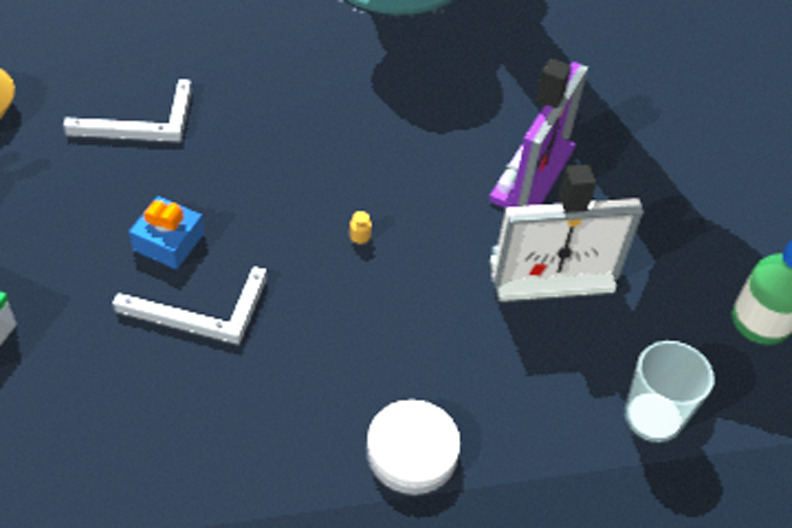

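View pics/t2.png

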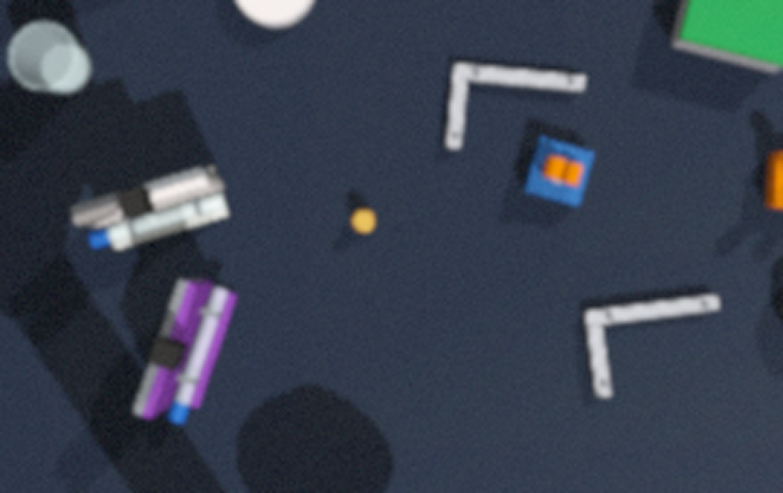

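View pics/top.png

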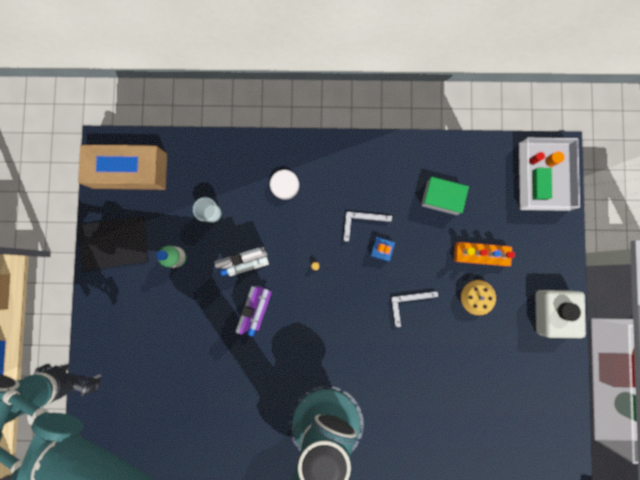

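The meant stops: candidates are the L at top px (348,215) and the L at (396,297); left in the image is +y, so (348,215) is farther to the robot's left. The t2 crop confirms it, and shows the white gauge at (242,262) and the purple look-alike at (254,310).

```bash
cat >> h.py <<'E'
from scipy.optimize import minimize
def box(x0,x1,y0,y1,z0,z1): return np.array([[x,y,z] for x in(x0,x1) for y in(y0,y1) for z in(z0,z1)])/1000.
STOPS=[box(0,14,-130,14,0,18),box(-78,0,0,14,0,18)]
BLOCK=[box(-30,30,-30,30,0,35)]
S=4
def render(p,parts,pose):
    m=np.zeros((480*S,640*S),np.uint8); c,s=np.cos(pose[2]),np.sin(pose[2])
    for b in parts:
        w=b@np.array([[c,s,0],[-s,c,0],[0,0,1]])+[pose[0],pose[1],0]
        h=cv2.convexHull(((proj(p,w)+.5)*S).astype(np.float32)).astype(np.int32); cv2.fillConvexPoly(m,h,1)
    return m>0
def fit(views,parts,pose0):
    ms=[(p,cv2.resize(m.astype(np.uint8),None,fx=S,fy=S,interpolation=0)>0) for p,m in views]
    def cost(v):
        q=[v[0]/1000,v[1]/1000,v[2]/100]; 
        return sum(1-(r&m).sum()/(r|m).sum() for p,m in ms for r in [render(p,parts,q)])
    best=None
    for dy in(-10,0,10):
        x0=np.array([pose0[0]*1000,pose0[1]*1000,pose0[2]*100+dy])
        r=minimize(cost,x0,method='Nelder-Mead',options=dict(initial_simplex=x0+np.array([[0,0,0],[12,0,0],[0,12,0],[0,0,12]]),maxfev=120,xatol=.1,fatol=1e-4))
        if best is None or r.fun<best.fun: best=r
    return best.x/[1000,1000,100],best.fun/len(ms)
E
python3 - <<'E'
from h import *
T=read_camera('top'); C=read_camera('scene')
c0=unproj(T,[348,214],.018)[0]; print(c0, proj(T,[.2,.645,.23]), proj(C,c0))
mt=min(masks_of(T,'stops'),key=lambda d:d['bbox'][0]); ms=masks_of(C,'stops'); print([d['bbox'] for d in ms])
uv=proj(C,c0)[0]; ms=min(ms,key=lambda d:abs((d['bbox'][0]+d['bbox'][2])/2-uv[0])+abs((d['bbox'][1]+d['bbox'][3])/2-uv[1]))
for v in ([(T,mt['mask'])],[(C,ms['mask'])],[(T,mt['mask']),(C,ms['mask'])]): print('stops',fit(v,STOPS,[c0[0],c0[1],-.05]))
b=masks_of(T,'block')[0]; 
def blue(p,x):
    h=cv2.cvtColor(p['color'],cv2.COLOR_RGB2HSV); m=((h[...,1]>110)&(h[...,2]>60)&((h[...,0]<25)|((h[...,0]>98)&(h[...,0]<120))))
    u=proj(p,x)[0].astype(int); k=np.zeros(m.shape,bool); k[u[1]-22:u[1]+23,u[0]-24:u[0]+25]=1; return m&k
bb=b['bbox']; x=unproj(T,[(bb[0]+bb[2])/2,(bb[1]+bb[3])/2],.03)[0]; print(x)
STUD=BLOCK+[box(-11,11,-19,18,35,60)]
mb=blue(C,x); print(mb.sum(),b['mask'].sum())
for v in ([(T,b['mask'])],[(C,mb)],[(T,b['mask']),(C,mb)]): print('block',fit(v,STUD,[x[0],x[1],-.1]))
for p,n in((T,'top'),(C,'scene')):
    for d in masks_of(p,'gauge'): print(n,d['bbox'])
E
```

```text
[ 0.66501445 -0.0608472   0.018     ] [[ 85.72019362 370.97438099]] [[286.55715624 279.8551905 ]]
[[232.1, 254.3, 298.0, 285.4], [117.0, 247.3, 187.9, 304.4]]
stops (array([ 0.65884533, -0.07021398, -0.08595563]), np.float64(0.18334197338862968))
stops (array([ 0.65518062, -0.06872173, -0.08616964]), np.float64(0.09758310649179247))
stops (array([ 0.65801712, -0.06915742, -0.09332609]), np.float64(0.18940551190809268))
[ 0.55463736 -0.18401043  0.03      ]
751 372
block (array([ 0.55502516, -0.17453329, -0.26976871]), np.float64(0.08579927978706747))
block (array([ 0.55310143, -0.17140417, -0.29097567]), np.float64(0.15482695810564662))
block (array([ 0.55455342, -0.17248953, -0.28332623]), np.float64(0.13994834975682452))
top [236.1, 286.1, 271.2, 334.9]
top [216.6, 247.8, 271.5, 275.0]
scene [402.9, 203.4, 474.1, 265.6]
scene [406.1, 158.2, 445.6, 225.1]
```

Call:
{"method": "drive_tool", "body": {
  "rows": [
    [0,0,-6.1,0,0,0,0.3],
    [0,0,-6.1,0,0,0,0.3],
    [0,0,0,-0.0161,-0.0356,0,0.3],
    [0,0,0,-0.0161,-0.0356,0,0.3],
    [0,0,0,-0.0161,-0.0356,0,0.3],
    [0,0,0,-0.0161,-0.0356,0,0.3],
    [0,0,0,-0.0161,-0.0356,0,0.3],
    [0,0,0,-0.0161,-0.0356,0,0.3]
  ]
}}

```text
time: 1.62
tool_pos: [0.2768, 0.4223, 0.2313]
tcp_rot: [0.134, 3.138, 0.0]
wrist_force: [0.9, -0.4, 0.1]
width: 0.299
grip_force: 0.0
```

Call:
{"method": "drive_tool", "body": {
  "rows": [
    [0,0,0,-0.0161,-0.0356,0,0.3],
    [0,0,0,-0.0161,-0.0356,0,0.3],
    [0,0,0,-0.0161,-0.0356,0,0.3],
    [0,0,0,-0.0161,-0.0356,0,0.3],
    [0,0,0,-0.0161,-0.0356,0,0.3],
    [0,0,0,-0.0161,-0.0356,0,0.3],
    [0,0,0,-0.0161,-0.0356,0,0.3],
    [0,0,0,-0.0161,-0.0356,0,0.3]
  ]
}}

```text
time: 2.28
tool_pos: [0.3808, 0.1275, 0.2318]
tcp_rot: [0.134, 3.137, 0.001]
wrist_force: [0.5, 0.5, -0.9]
width: 0.301
grip_force: 0.0
```

Call:
{"method": "drive_tool", "body": {
  "rows": [
    [0,0,0,-0.0161,-0.0356,0,0.3],
    [0,0,0,-0.0161,-0.0356,0,0.3],
    [0,0,0,-0.0161,-0.0356,0,0.3],
    [0,0,0,-0.0161,-0.0356,0,0.3],
    [0,0,0,-0.0161,-0.0356,0,0.3],
    [0,0,0,-0.0161,-0.0356,0,0.3],
    [0,0,0,-0.0161,-0.0356,0,0.3],
    [0,0,0,-0.0161,-0.0356,0,0.3]
  ]
}}

```text
time: 2.95
tool_pos: [0.4847, -0.1678, 0.2316]
tcp_rot: [0.136, 3.138, -0.0]
wrist_force: [1.2, 0.6, 1.0]
width: 0.298
grip_force: 0.0
```

Call:
{"method": "drive_tool", "body": {
  "rows": [
    [0,0,0,0,0,0.04,0.3],
    [0,0,0,0,0,0.04,0.3],
    [0,0,0,0,0,0.04,0.3],
    [0,0,0,0,0,0.04,0.3],
    [0,0,0,0,0,0.03,0.3],
    [0,0,0,0,0,0.02,0.3],
    [0,0,0,0,0,0.01,0.3],
    [0,0,0,0,0,0,0.3]
  ]
}}

```text
time: 3.62
tool_pos: [0.4823, -0.1648, 0.0088]
tcp_rot: [-0.135, -3.134, -0.003]
wrist_force: [0.7, -0.7, -0.1]
width: 0.305
grip_force: 0.0
```

Call:
{"method": "drive_tool", "body": {
  "rows": [
    [0,0,0,-0.008,0,0,0.3],
    [0,0,0,-0.008,0,0,0.3],
    [0,0,0,-0.008,0,0,0.3],
    [0,0,0,-0.008,0,0,0.3],
    [0,0,0,-0.008,0,0,0.3],
    [0,0,0,-0.008,0,0,0.3],
    [0,0,0,-0.008,0,0,0.3],
    [0,0,0,0,0,0,0.3]
  ]
}}

```text
time: 4.28
tool_pos: [0.5423, -0.1708, 0.0128]
tcp_rot: [0.134, 3.137, -0.001]
wrist_force: [-1.5, 0.1, 1.7]
width: 0.298
grip_force: 0.6
```

```bash
python3 - <<'E'
from h import *
T=read_camera('top'); save(T,'t3'); s=status.read_state(); print(s['tool_pos'],s['wrist_force'])
cv2.imwrite('pics/t3.png',cv2.resize(cv2.imread('pics/t3.png')[190:290,320:440],None,fx=5,fy=5,interpolation=2))
b=masks_of(T,'block'); print([(d['score'],d['bbox'],d['mask'].sum()) for d in b])
E
```

```text
[ 0.54227275 -0.1708122   0.01263507] [-0.26861297 -0.23507761 -0.78745362]
[]
```

View pics/t3.png

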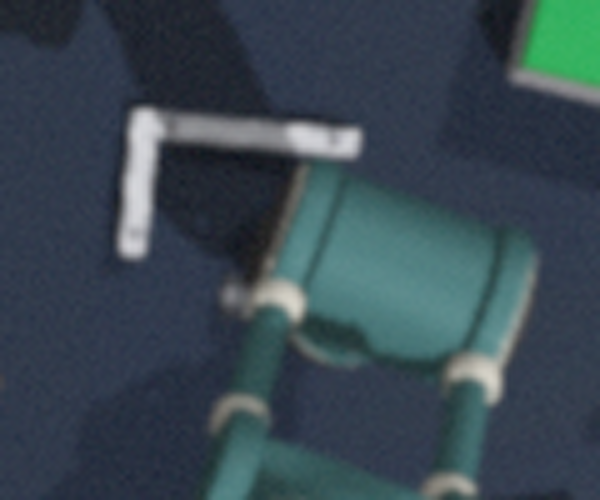

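The arm hides the block from above (it's under the link at crop px 300–500,170–370); I'll continue on contact force and check with the scene camera.

Call:
{"method": "drive_tool", "body": {
  "rows": [
    [0,0,0,-0.006,0,0,0.3],
    [0,0,0,-0.006,0,0,0.3],
    [0,0,0,-0.006,0,0,0.3],
    [0,0,0,-0.005,0,0,0.3],
    [0,0,0,-0.003,0,0,0.3],
    [0,0,0,-0.002,0,0,0.3],
    [0,0,0,-0.002,0,0,0.3],
    [0,0,0,0,0,0,0.3]
  ]
}}

```text
time: 5.05
tool_pos: [0.5688, -0.1727, 0.0114]
tcp_rot: [-0.134, -3.136, -0.001]
wrist_force: [-5.2, 0.3, 5.2]
width: 0.302
grip_force: 2.8
```

Call:
{"method": "drive_tool", "body": {
  "rows": [
    [0,0,0,-0.002,0,0,0.3],
    [0,0,0,0,0,0,0.3]
  ]
}}

```text
time: 5.22
tool_pos: [0.5707, -0.1728, 0.0113]
tcp_rot: [-0.134, -3.136, -0.001]
wrist_force: [-5.7, 0.8, 4.6]
width: 0.304
grip_force: 2.9
```

Call:
{"method": "drive_tool", "body": {
  "rows": [
    [0,0,0,-0.002,0,0,0.3],
    [0,0,0,0,0,0,0.3]
  ]
}}

```text
time: 5.38
tool_pos: [0.5727, -0.173, 0.0113]
tcp_rot: [-0.134, -3.136, -0.001]
wrist_force: [-6.2, 1.1, 3.1]
width: 0.301
grip_force: 2.9
```

```bash
python3 - <<'E'
from h import *
C=read_camera('scene'); save(C,'s3'); s=status.read_state(); print(s['tool_pos'],s['wrist_force'])
cv2.imwrite('pics/s3.png',cv2.resize(cv2.imread('pics/s3.png')[200:300,200:320],None,fx=5,fy=5,interpolation=2))
E
```

```text
[ 0.57270779 -0.17298939  0.01124431] [-4.67550823  0.6416907   2.0946794 ]
```

View pics/s3.png

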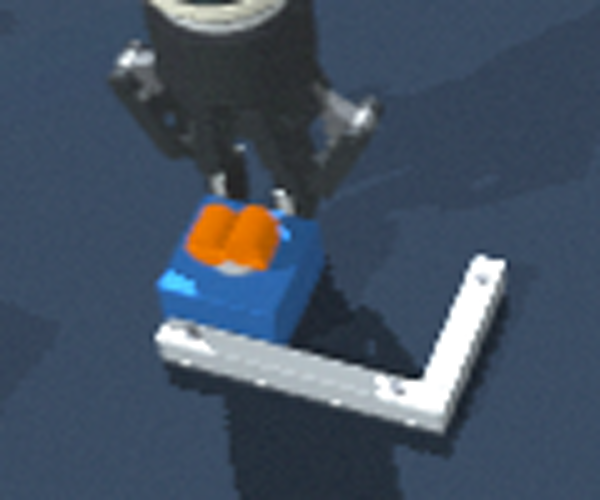

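The block is ~parallel to the long bar (crop 165–450, 330–420), nearly touching it; fingers behind it at (215,185) and (280,200). A few mm more.

Call:
{"method": "drive_tool", "body": {
  "rows": [
    [0,0,0,-0.002,0,0,0.3],
    [0,0,0,-0.001,0,0,0.3],
    [0,0,0,0,0,0,0.3]
  ]
}}

```text
time: 5.68
tool_pos: [0.5756, -0.1732, 0.0112]
tcp_rot: [-0.134, -3.136, -0.001]
wrist_force: [-5.3, 0.3, 3.0]
width: 0.3
grip_force: 2.7
```

Call:
{"method": "drive_tool", "body": {
  "rows": [
    [0,0,0,-0.001,0,0,0.3],
    [0,0,0,-0.001,0,0,0.3],
    [0,0,0,0,0,0,0.3]
  ]
}}

```text
time: 5.93
tool_pos: [0.5758, -0.1732, 0.0112]
tcp_rot: [-0.134, -3.132, -0.002]
wrist_force: [-10.6, -0.1, 8.8]
width: 0.299
grip_force: 5.4
```

Call:
{"method": "drive_tool", "body": {
  "rows": [
    [0,0,0,-0.001,0,0,0.3],
    [0,0,0,-0.001,0,0,0.3],
    [0,0,0,0,0,0,0.3]
  ]
}}

```text
time: 6.18
tool_pos: [0.5758, -0.1732, 0.0112]
tcp_rot: [-0.133, -3.128, -0.002]
wrist_force: [-15.9, 0.5, 13.5]
width: 0.303
grip_force: 8.3
```

Call:
{"method": "drive_tool", "body": {
  "rows": [
    [0,0,0,0.015,0,0,0.2],
    [0,0,0,0.02,0,0,0.2],
    [0,0,0,0,0,-0.03,0.2],
    [0,0,0,0,0,-0.035,0.2],
    [0,0,0,0,0,-0.035,0.2],
    [0,0,0,0,0,0,0.2]
  ]
}}

```text
time: 6.68
tool_pos: [0.5524, -0.173, 0.1202]
tcp_rot: [0.134, 3.124, -0.007]
wrist_force: [1.0, -0.6, 1.8]
width: 0.203
grip_force: 0.0
```

```bash
python3 - <<'E'
from h import *
C=read_camera('scene'); s=status.read_state(); print(s['tool_pos'],s['q'],s['wrist_force']); print(R.from_rotvec(s['tcp_rot']).as_matrix().round(3))
h=cv2.cvtColor(C['color'],cv2.COLOR_RGB2HSV); u=proj(C,[.62,-.18,.03])[0].astype(int)
m=((h[...,1]>110)&(h[...,2]>60)&((h[...,0]<25)|((h[...,0]>98)&(h[...,0]<120)))); k=m*0; k[u[1]-26:u[1]+27,u[0]-28:u[0]+29]=1
p,f=fit([(C,(m&k)>0)],BLOCK+[box(-11,11,-19,18,35,60)],[.62,-.18,-.09]); print(p,f)
W=np.array([.657,-.069]);a=-.088;Rm=np.array([[np.cos(a),-np.sin(a)],[np.sin(a),np.cos(a)]]); print((p[:2]-W)@Rm)
E
```

```text
[ 0.55105902 -0.17252202  0.11737238] [-3.46676693e-01  1.70785419e-01  1.93795325e+00  2.61173147e-04
  1.02031284e+00 -1.83161981e+00] [ 0.31588388 -0.04159806 -0.5562483 ]
[[-0.996  0.086  0.012]
 [ 0.086  0.996 -0.004]
 [-0.012 -0.003 -1.   ]]
[ 0.61435651 -0.17327233 -0.17115558] 0.27125047223271626
[-0.03331435 -0.10761663]
```

Call:
{"method": "drive_tool", "body": {
  "rows": [
    [0,0,7,0,-0.012,0,0.2],
    [0,0,7,0,0,0,0.2],
    [0,0,7,0,0,0,0.2],
    [0,0,7,0,0,0,0.2],
    [0,0,7,0,0,0,0.2],
    [0,0,7,0,0,0,0.2],
    [0,0,7,0,0,0,0.2]
  ]
}}

```text
time: 7.32
tool_pos: [0.545, -0.1827, 0.1103]
tcp_rot: [-1.433, -2.795, -0.0]
wrist_force: [-0.3, -0.2, -0.3]
width: 0.204
grip_force: 0.0
```

Call:
{"method": "drive_tool", "body": {
  "rows": [
    [0,0,7,0,0,0,0.2],
    [0,0,7,0,0,0,0.2],
    [0,0,7,0,0,0,0.2],
    [0,0,7,0,0,0,0.2],
    [0,0,7,0,0,0,0.2],
    [0,0,6,0,0,0,0.2],
    [0,0,0,0,0,0,0.2],
    [0,0,0,0,0,0,0.2]
  ]
}}

```text
time: 7.98
tool_pos: [0.545, -0.1827, 0.1105]
tcp_rot: [-2.311, -2.127, 0.0]
wrist_force: [-1.2, 0.0, 0.6]
width: 0.199
grip_force: 0.0
```

```bash
cat >> h.py <<'E'
def to(x,y,z=None):
    s=status.read_state(); M=R.from_rotvec(s['tcp_rot']).as_matrix(); p=s['tool_pos']; print('pos',p.round(4),'q6',s['q'][5].round(2),'F',s['wrist_force'].round(1)); print(M.round(3))
    return (M.T@(np.array([x,y,p[2] if z is None else z])-p)).round(4)
SW=np.array([.657,-.069]);SA=-.088;SR=np.array([[np.cos(SA),-np.sin(SA)],[np.sin(SA),np.cos(SA)]])
def s2w(x,y): return SR@[x,y]+SW
def w2s(p): return (np.array(p)[:2]-SW)@SR
E
python3 - <<'E'
from h import *
t=s2w(-.032,-.18); print(t,to(*t)); print(w2s(status.read_state()['tool_pos']))
E
```

```text
pos [ 0.545  -0.1827  0.1105] q6 -0.28 F [-1.2  0.   0.6]
[[ 0.083  0.997 -0.001]
 [ 0.997 -0.083  0.   ]
 [ 0.    -0.001 -1.   ]]
[ 0.60930426 -0.24549112] [-0.0572  0.0693 -0.0001]
[-0.10160147 -0.12310861]
```

Call:
{"method": "drive_tool", "body": {
  "rows": [
    [0,0,0,-0.03,0,0,0.2],
    [0,0,0,-0.0275,0.01,0,0.2],
    [0,0,0,0,0.03,0,0.2],
    [0,0,0,0,0.029,0,0.2],
    [0,0,0,0,0,0.04,0.2],
    [0,0,0,0,0,0.035,0.2],
    [0,0,0,0,0,0.024,0.2],
    [0,0,0,0,0,0,0.2]
  ]
}}

```text
time: 8.65
tool_pos: [0.6037, -0.2437, 0.0049]
tcp_rot: [-2.304, -2.119, 0.008]
wrist_force: [-1.4, 0.5, -0.8]
width: 0.2
grip_force: 0.0
```

Call:
{"method": "drive_tool", "body": {
  "rows": [
    [0,0,0,0.01,0,0,0.2],
    [0,0,0,0.01,0,0,0.2],
    [0,0,0,0.006,0,0,0.2],
    [0,0,0,0.006,0,0,0.2],
    [0,0,0,0.006,0,0,0.2],
    [0,0,0,0.006,0,0,0.2],
    [0,0,0,0.006,0,0,0.2]
  ]
}}

```text
time: 9.23
tool_pos: [0.615, -0.1979, 0.015]
tcp_rot: [2.309, 2.122, 0.0]
wrist_force: [-1.2, -7.2, 3.0]
width: 0.201
grip_force: 3.5
```

Call:
{"method": "drive_tool", "body": {
  "rows": [
    [0,0,0,0.006,0,0,0.2],
    [0,0,0,0.006,0,0,0.2],
    [0,0,0,0.006,0,0,0.2],
    [0,0,0,0.006,0,0,0.2],
    [0,0,0,0.006,0,0,0.2],
    [0,0,0,0.006,0,0,0.2],
    [0,0,0,0.006,0,0,0.2]
  ]
}}

```text
time: 9.82
tool_pos: [0.6185, -0.1563, 0.015]
tcp_rot: [2.309, 2.122, 0.0]
wrist_force: [-1.8, -6.4, 3.7]
width: 0.201
grip_force: 3.7
```

```bash
python3 - <<'E'
from h import *
C=read_camera('scene'); save(C,'s4'); s=status.read_state(); print(w2s(s['tool_pos']),to(*s2w(-.032,-.071),.0115))
cv2.imwrite('pics/s4.png',cv2.resize(cv2.imread('pics/s4.png')[200:300,200:320],None,fx=5,fy=5,interpolation=2))
E
```

```text
pos [ 0.6185 -0.155   0.0149] q6 -0.2 F [-1.9 -5.3  3. ]
[[ 0.084  0.996  0.004]
 [ 0.996 -0.084 -0.003]
 [-0.003  0.004 -1.   ]]
[-0.03076068 -0.0890783 ] [ 0.0181 -0.0012  0.0033]
```

View pics/s4.png

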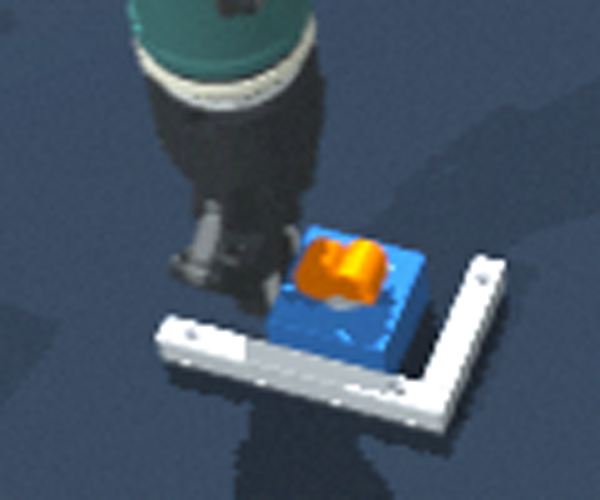

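The block rides along the long bar squarely, with a ~15 mm gap left to the short bar (crop 430–480, 270–370). Push on.

Call:
{"method": "drive_tool", "body": {
  "rows": [
    [0,0,0,0.004,0,0,0.2],
    [0,0,0,0.004,0,0,0.2],
    [0,0,0,0.003,0,0,0.2],
    [0,0,0,0.002,0,0,0.2],
    [0,0,0,0.002,0,0,0.2],
    [0,0,0,0,0,0,0.2]
  ]
}}

```text
time: 10.37
tool_pos: [0.6197, -0.1412, 0.0149]
tcp_rot: [2.31, 2.122, 0.001]
wrist_force: [-1.5, -6.3, 5.4]
width: 0.198
grip_force: 3.3
```

Call:
{"method": "drive_tool", "body": {
  "rows": [
    [0,0,0,0.002,0,0,0.2],
    [0,0,0,0,0,0,0.2]
  ]
}}

```text
time: 10.53
tool_pos: [0.6199, -0.1394, 0.0149]
tcp_rot: [2.31, 2.122, 0.0]
wrist_force: [-1.2, -7.1, 4.7]
width: 0.199
grip_force: 3.5
```

Call:
{"method": "drive_tool", "body": {
  "rows": [
    [0,0,0,0.001,0,0,0.2],
    [0,0,0,0.001,0,0,0.2],
    [0,0,0,0,0,0,0.2]
  ]
}}

```text
time: 10.78
tool_pos: [0.62, -0.1375, 0.0149]
tcp_rot: [2.31, 2.122, 0.0]
wrist_force: [-1.6, -7.7, 5.1]
width: 0.2
grip_force: 3.8
```

Call:
{"method": "drive_tool", "body": {
  "rows": [
    [0,0,0,0.001,0,0,0.2],
    [0,0,0,0,0,0,0.2]
  ]
}}

```text
time: 10.95
tool_pos: [0.6201, -0.1373, 0.0149]
tcp_rot: [2.308, 2.122, -0.001]
wrist_force: [-1.7, -9.9, 5.0]
width: 0.201
grip_force: 5.1
```

Call:
{"method": "drive_tool", "body": {
  "rows": [
    [0,0,0,0.001,0,0,0.2],
    [0,0,0,0.001,0,0,0.2],
    [0,0,0,0,0,0,0.2]
  ]
}}

```text
time: 11.2
tool_pos: [0.6201, -0.1373, 0.015]
tcp_rot: [2.306, 2.121, -0.004]
wrist_force: [-3.2, -16.1, 4.1]
width: 0.198
grip_force: 8.4
```

Call:
{"method": "drive_tool", "body": {
  "rows": [
    [0,0,0,-0.01,0,0,0.2],
    [0,0,0,-0.03,0,0,0.2],
    [0,0,0,0,0,-0.035,0.2],
    [0,0,0,0,0,-0.04,0.2],
    [0,0,0,0,0,-0.04,0.2],
    [0,0,0,-0.04,0,-0.01,0.2],
    [0,0,0,-0.04,0,0,0.2],
    [0,0,0,0,0,0,0.2]
  ]
}}

```text
time: 11.87
tool_pos: [0.6098, -0.2582, 0.1411]
tcp_rot: [2.311, 2.115, 0.001]
wrist_force: [0.3, 0.4, -0.3]
width: 0.197
grip_force: 0.0
```

```bash
python3 - <<'E'
from h import *
C=read_camera('scene'); T=read_camera('top'); save(C,'s5'); print(to(.5,.2))
h=cv2.cvtColor(C['color'],cv2.COLOR_RGB2HSV); u=proj(C,[.6245,-.096,.03])[0].astype(int)
m=((h[...,1]>110)&(h[...,2]>60)&((h[...,0]<25)|((h[...,0]>98)&(h[...,0]<120)))); k=m*0; k[u[1]-26:u[1]+27,u[0]-28:u[0]+29]=1
for f in (1,):
  p,f=fit([(C,(m&k)>0)],BLOCK+[box(-11,11,-19,18,35,60)],[.6245,-.096,-.09]); print(p,f,w2s(p))
a=cv2.imread('pics/s5.png'); 
cv2.imwrite('pics/s5.png',np.hstack([cv2.resize(a[210:300,220:310],(500,500),interpolation=2)]))
s=[d for d in masks_of(C,'stops')]; print([d['bbox'] for d in s]); b=masks_of(T,'block'); print([d['bbox'] for d in b])
if b: p,f=fit([(T,b[0]['mask'])],BLOCK+[box(-11,11,-19,18,35,60)],[.6245,-.096,-.09]); print('top',p,f,w2s(p))
E
```

```text
pos [ 0.6085 -0.2531  0.1382] q6 -0.34 F [-0.8  0.7  0.5]
[[ 0.088  0.996  0.001]
 [ 0.996 -0.088  0.   ]
 [ 0.     0.001 -1.   ]]
[ 0.4417 -0.148  -0.    ]
[ 0.61616339 -0.10005864 -0.15565496] 0.3508130397572551 [-0.03794895 -0.03452745]
[[230.2, 255.1, 299.9, 285.0], [218.2, 163.1, 266.0, 194.2]]
[[351.2, 214.7, 371.2, 237.6]]
top [ 0.62626915 -0.09792538 -0.07206775] 0.05455415536768227 [-0.02806978 -0.03151427]
```

View pics/s5.png

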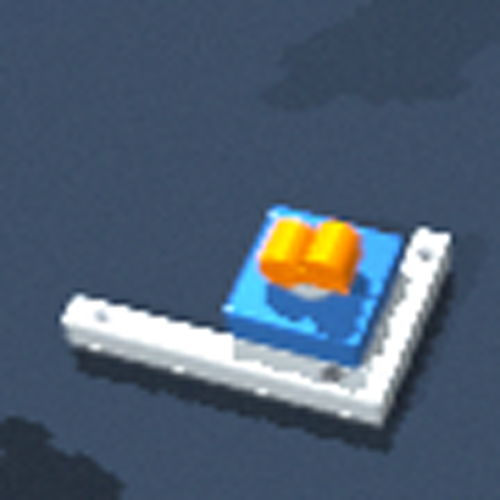

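The block sits flush in the corner (crop 230–400, 210–365, edges against both bars). Now the gauge: measure grip, yaw, and mark/pointer angles.

```bash
python3 - <<'E'
from h import *
C=read_camera('scene'); T=read_camera('top')
mt=min(masks_of(T,'stops'),key=lambda d:d['bbox'][0]); p,f=fit([(T,mt['mask'])],STOPS,[.657,-.069,-.088]); print('stops top',p,f)
def lo(p,b):
    g=p['color'].max(2); k=np.zeros(g.shape,bool); k[b[1]:b[3],b[0]:b[2]]=1; return g,k
# yaw from white gauge top mask
d=[d for d in masks_of(T,'gauge')]; d=max(d,key=lambda d:d['bbox'][2]-d['bbox'][0]); print(d['bbox'])
r=cv2.minAreaRect(np.argwhere(d['mask'])[:,::-1].astype(np.float32)); print('rect',r)
# ray triangulation of grip centre (hand-read pixels)
def ray(p,uv):
    a=unproj(p,uv,0)[0];o=p['world_from_camera'][:3,3];v=(a-o)/np.linalg.norm(a-o);return o,v
A=np.zeros((3,3));B=np.zeros(3)
for p,uv in((T,[236.5,259]),(C,[442.3,215.5])):
    o,v=ray(p,uv);P=np.eye(3)-np.outer(v,v);A+=P;B+=P@o
x=np.linalg.solve(A,B);print('grip',x)
a=T['color'][235:290,205:285]; b=C['color'][190:275,395:480]
im=np.hstack([cv2.resize(a,(400,275),interpolation=2).copy(),np.zeros((275,0,3),np.uint8)])
im=np.vstack([im,np.zeros((125,400,3),np.uint8)]); im=np.hstack([im,cv2.resize(b,(400,400),interpolation=2)])
cv2.imwrite('pics/g.png',im[:,:,::-1])
E
```

```text
stops top [ 0.65919018 -0.07059678 -0.09158612] 0.1773002014775017
[213.2, 246.8, 271.1, 275.2]
rect ((242.09815979003906, 261.5385437011719), (19.002483367919922, 52.627323150634766), 72.75853729248047)
grip [0.50962249 0.26516206 0.15580052]
```

View pics/g.png

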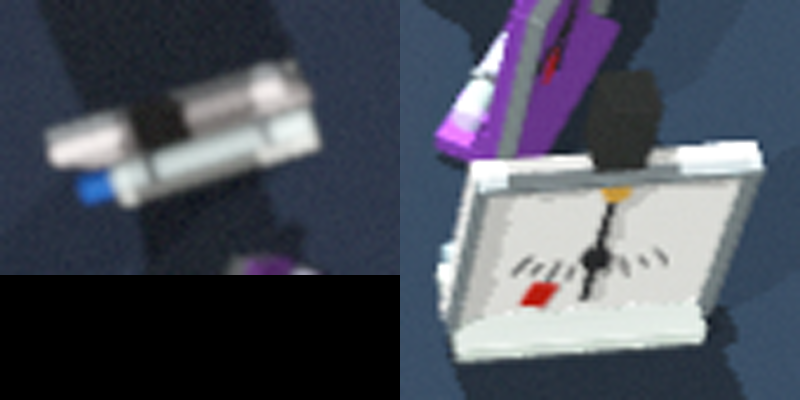

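Gauge: grip at (0.510, 0.265), mid-height 0.156 (expected 0.153 ✓), yaw ≈ +0.30. In the crop: pivot (618,190), plumb pointer tip (585,300), red tab (540,294), i.e. to gauge −y, so a positive tilt. It is the white one; the purple one is behind it.

Call:
{"method": "drive_tool", "body": {
  "rows": [
    [0,0,0,0,0,-0.04,0.5],
    [0,0,0,0,0,-0.04,0.7],
    [0,0,0,0,0,-0.04,1],
    [0,0,6.8,0,0,0,1],
    [0,0,6.8,0,0,0,1],
    [0,0,6.8,0,0,0,1],
    [0,0,6.8,0,0,0,1],
    [0,0,6.8,0,0,0,1]
  ]
}}

```text
time: 12.93
tool_pos: [0.6086, -0.251, 0.2571]
tcp_rot: [-2.837, -1.348, 0.0]
wrist_force: [-0.4, 0.6, -0.2]
width: 0.998
grip_force: 0.0
```

Call:
{"method": "drive_tool", "body": {
  "rows": [
    [0,0,6.8,0,0,0,1],
    [0,0,6.8,0,0,0,1],
    [0,0,6.8,0,0,0,1],
    [0,0,6.8,0,0,0,1],
    [0,0,6.8,0,0,0,1],
    [0,0,0,0.0042,-0.0374,0,1],
    [0,0,0,0.0042,-0.0374,0,1],
    [0,0,0,0.0042,-0.0374,0,1]
  ]
}}

```text
time: 13.6
tool_pos: [0.587, -0.1395, 0.2566]
tcp_rot: [-3.106, -0.465, 0.001]
wrist_force: [-0.4, 0.3, -0.1]
width: 0.999
grip_force: 0.0
```

Call:
{"method": "drive_tool", "body": {
  "rows": [
    [0,0,0,0.0042,-0.0374,0,1],
    [0,0,0,0.0042,-0.0374,0,1],
    [0,0,0,0.0042,-0.0374,0,1],
    [0,0,0,0.0042,-0.0374,0,1],
    [0,0,0,0.0042,-0.0374,0,1],
    [0,0,0,0.0042,-0.0374,0,1],
    [0,0,0,0.0042,-0.0374,0,1],
    [0,0,0,0.0042,-0.0374,0,1]
  ]
}}

```text
time: 14.27
tool_pos: [0.5306, 0.1572, 0.2572]
tcp_rot: [-3.106, -0.468, 0.0]
wrist_force: [1.2, 0.8, -0.0]
width: 0.997
grip_force: 0.0
```

Call:
{"method": "drive_tool", "body": {
  "rows": [
    [0,0,0,0.0042,-0.0374,0,1],
    [0,0,0,0.0042,-0.0374,0,1],
    [0,0,0,0,0,0,1],
    [0,0,0,0,0,0,1],
    [0,0,0,0,0,0,1]
  ]
}}

```text
time: 14.68
tool_pos: [0.5173, 0.2291, 0.257]
tcp_rot: [3.106, 0.469, -0.001]
wrist_force: [0.5, 0.4, -0.6]
width: 0.999
grip_force: 0.0
```

```bash
python3 - <<'E'
from h import *
s=status.read_state(); p=read_camera('wrist'); save(p,'w1'); print(to(.51,.265,.138)); print(np.array(p['mount']).round(4).tolist(),np.array(p['intrinsics']).round(1).tolist())
for d in masks_of(p,'gauge'): print(d['score'],d['bbox'])
E
```

```text
pos [0.5176 0.2284 0.257 ] q6 1.64 F [-0.1 -0.3 -0.4]
[[ 0.956  0.294 -0.   ]
 [ 0.294 -0.956 -0.001]
 [-0.001  0.001 -1.   ]]
[ 0.0035 -0.0373  0.119 ]
[[-0.0002, 0.9526, 0.3042, 0.0786], [1.0, 0.0004, -0.0006, 0.0001], [-0.0007, 0.3042, -0.9526, -0.1422], [0.0, 0.0, 0.0, 1.0]] [[371.6, 0.0, 321.9], [0.0, 371.6, 236.5], [0.0, 0.0, 1.0]]
0.64 [225.6, 265.8, 331.2, 418.3]
```

View pics/w1.png

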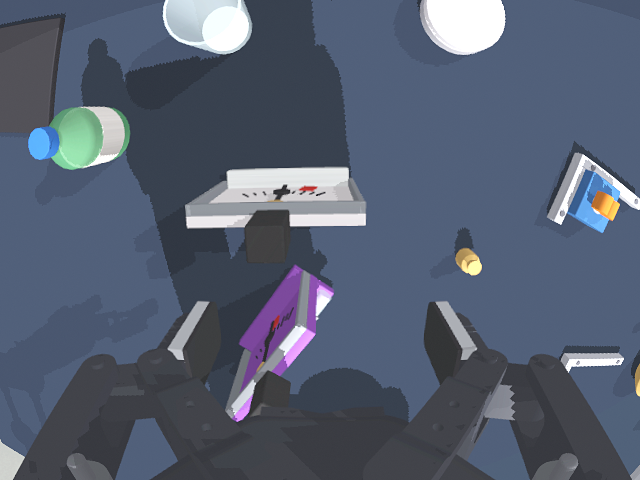

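```bash
cat >> h.py <<'E'
def wun(p,s,uv,z):
    K=np.array(p['intrinsics']);M=np.array(p['mount']);d=np.array(uv,float)-K[:2,2];r=np.hypot(*d);t=r/K[0,0]
    v=np.array([np.sin(t)*d[0]/r,-np.sin(t)*d[1]/r,-np.cos(t)])
    Q=R.from_rotvec(s['tcp_rot']).as_matrix(); o=Q@M[:3,3]+s['tool_pos']; v=Q@M[:3,:3]@v
    return o+v*(z-o[2])/v[2]
E
python3 - <<'E'
from h import *
s=status.read_state(); p=read_camera('wrist')
for n,uv,z in [('grip c',(268,237),.153),('purple grip',(270,390),.153),('plate topL',(187,214),.13),('plate topR',(365,214),.13),('weight',(468,262),.018),('foot fL',(228,171),.012),('foot fR',(349,169),.012)]: print(n,wun(p,s,uv,z).round(4))
E
```

```text
grip c [0.5065 0.2636 0.153 ]
purple grip [0.3714 0.2297 0.153 ]
plate topL [0.4977 0.3316 0.13  ]
plate topR [0.5373 0.1997 0.13  ]
weight [0.4966 0.0429 0.018 ]
foot fL [0.5157 0.3316 0.012 ]
foot fR [0.554  0.2089 0.012 ]
```

Call:
{"method": "drive_tool", "body": {
  "rows": [
    [0,0,0,0.001,-0.02,0,1],
    [0,0,0,0,-0.017,0.005,1],
    [0,0,0,0,0,0.025,1],
    [0,0,0,0,0,0.03,1],
    [0,0,0,0,0,0.03,1],
    [0,0,0,0,0,0.02,1],
    [0,0,0,0,0,0.009,1],
    [0,0,0,0,0,0,1]
  ],
  "force": 60
}}

```text
time: 15.5
tool_pos: [0.5064, 0.2624, 0.1354]
tcp_rot: [3.106, 0.463, -0.008]
wrist_force: [-0.3, 1.0, -0.8]
width: 0.999
grip_force: 0.0
```

Call:
{"method": "drive_tool", "body": {
  "rows": [
    [0,0,0,0,0,0,0.7],
    [0,0,0,0,0,0,0.5],
    [0,0,0,0,0,0,0.35],
    [0,0,0,0,0,0,0.2],
    [0,0,0,0,0,0,0.1],
    [0,0,0,0,0,0,0.1],
    [0,0,0,0,0,0,0.1]
  ],
  "force": 60
}}

```text
time: 16.08
tool_pos: [0.509, 0.2652, 0.1398]
tcp_rot: [-3.106, -0.467, -0.004]
wrist_force: [0.1, 0.8, 5.1]
width: 0.298
grip_force: 60.5
```

Call:
{"method": "drive_tool", "body": {
  "rows": [
    [0,0,0,0,0,-0.01,0.1],
    [0,0,0,0,0,-0.03,0.1],
    [0,0,0,0,0,-0.03,0.1],
    [0,0,0,0,0,-0.02,0.1],
    [0,0,0,0,0,0,0.1],
    [0,0,0,0,0,0,0.1]
  ]
}}

```text
time: 16.58
tool_pos: [0.508, 0.2643, 0.2285]
tcp_rot: [-3.107, -0.467, -0.001]
wrist_force: [0.2, 0.3, -6.7]
width: 0.295
grip_force: 60.2
```

```bash
cat >> h.py <<'E'
from scipy.optimize import least_squares
def mark(C,h=.1385):
    s=status.read_state(); Q=R.from_rotvec(s['tcp_rot']).as_matrix(); G=np.c_[Q[:,0],-Q[:,1],-Q[:,2]]; o=s['tool_pos']-G[:,2]*h
    P=lambda x,a,r=.09: proj(C,o+G@[x,-r*np.sin(a),.118-r*np.cos(a)])[0]
    hsv=cv2.cvtColor(C['color'],cv2.COLOR_RGB2HSV); c=P(.01,.3).astype(int)
    k=np.zeros((480,640),bool); k[c[1]-25:c[1]+26,c[0]-30:c[0]+31]=1
    m=((hsv[...,0]<6)|(hsv[...,0]>173))&(hsv[...,1]>150)&(hsv[...,2]>70)&k
    n,l,st,ce=cv2.connectedComponentsWithStats(m.astype(np.uint8)); i=1+st[1:,4].argmax(); uv=ce[i]
    f=least_squares(lambda v:P(v[0]/1e3,v[1])-uv,[5,.3])
    return dict(o=o,tiltx=np.arctan2(G[2,1],G[2,2]),uv=uv,area=st[i,4],xf_mm=f.x[0],mark=f.x[1],fixed={x:least_squares(lambda v:P(x/1e3,v[0])-uv,[.3]).x[0] for x in(0,6,12,20)}),P
E
python3 - <<'E'
from h import *
C=read_camera('scene'); r,P=mark(C); print(r); print('pivot',P(.006,0,0),'plumb tip',P(.006,0))
u=r['uv'].astype(int); im=C['color'][u[1]-45:u[1]+25,u[0]-30:u[0]+60]; cv2.imwrite('pics/m1.png',cv2.resize(im,None,fx=6,fy=6,interpolation=2)[:,:,::-1]); print(u-[30,45])
for n in('mark','pointer'): print(n,[(d['score'],d['bbox']) for d in masks_of(C,n)])
E
```

```text
{'o': array([0.50634519, 0.26359071, 0.08802232]), 'tiltx': np.float64(-0.000519880383391761), 'uv': array([429.76923077, 228.88461538]), 'area': np.int32(26), 'xf_mm': np.float64(10.312635467422297), 'mark': np.float64(0.2544126112156901), 'fixed': {0: np.float64(0.22011690672867656), 6: np.float64(0.23951375176116338), 12: np.float64(0.2604812290990006), 20: np.float64(0.2913184018308071)}}
pivot [446.54803622 201.36025008] plumb tip [438.87803567 227.60946201]
[399 183]
mark []
pointer [(0.68, [441.0, 202.8, 452.5, 230.2]), (0.4, [268.4, 247.7, 288.2, 262.9])]
```

View pics/m1.png

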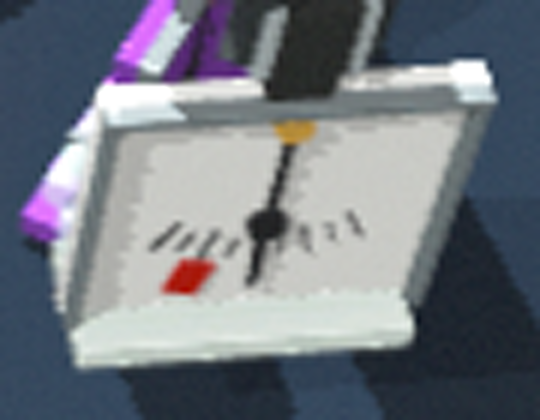

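The gauge is held; pivot at crop (295,132), pointer tip (253,280), red tab (188,277) → mark ≈ 0.27–0.30 rad. I'll carry it over, then tilt.

Call:
{"method": "drive_tool", "body": {
  "rows": [
    [0,0,5.5,0,0,-0.01,0.1],
    [0,0,5.5,0,0,-0.01,0.1],
    [0,0,5.5,0,0,-0.01,0.1],
    [0,0,5.5,0,0,0,0.1],
    [0,0,0,0.0062,0.0162,0,0.1],
    [0,0,0,0.0123,0.0324,0,0.1],
    [0,0,0,0.0123,0.0324,0,0.1],
    [0,0,0,0.0123,0.0324,0,0.1]
  ]
}}

```text
time: 17.4
tool_pos: [0.5397, 0.1465, 0.2554]
tcp_rot: [3.137, -0.132, -0.007]
wrist_force: [1.6, -0.2, -5.2]
width: 0.295
grip_force: 60.5
```

Call:
{"method": "drive_tool", "body": {
  "rows": [
    [0,0,0,0.0123,0.0324,0,0.1],
    [0,0,0,0.0123,0.0324,0,0.1],
    [0,0,0,0.0123,0.0324,0,0.1],
    [0,0,0,0.0123,0.0324,0,0.1],
    [0,0,0,0.0123,0.0324,0,0.1],
    [0,0,0,0.0123,0.0324,0,0.1],
    [0,0,0,0.0123,0.0324,0,0.1],
    [0,0,0,0.0123,0.0324,0,0.1]
  ]
}}

```text
time: 18.07
tool_pos: [0.6157, -0.1204, 0.2551]
tcp_rot: [-3.138, 0.135, 0.008]
wrist_force: [1.7, 0.5, -5.5]
width: 0.292
grip_force: 60.5
```

Call:
{"method": "drive_tool", "body": {
  "rows": [
    [0,0,0,0.0062,0.0162,0,0.1],
    [2.7,0,0,0,0,0,0.1],
    [2.7,0,0,0,0,0,0.1],
    [2.7,0,0,0,0,0,0.1],
    [2.7,0,0,0,0,0,0.1],
    [2.7,0,0,0,0,0,0.1],
    [2.7,0,0,0,0,0,0.1],
    [0,0,0,0,0,0,0.1]
  ]
}}

```text
time: 18.73
tool_pos: [0.6202, -0.1368, 0.2548]
tcp_rot: [-2.855, 0.126, -0.01]
wrist_force: [-1.1, -0.8, -7.1]
width: 0.293
grip_force: 61.0
```

Call:
{"method": "drive_tool", "body": {
  "rows": [
    [0,0,0,0,0,0,0.1],
    [0,0,0,0,0,0,0.1],
    [0,0,0,0,0,0,0.1],
    [0,0,0,0,0,0,0.1],
    [0,0,0,0,0,0,0.1],
    [0,0,0,0,0,0,0.1],
    [0,0,0,0,0,0,0.1],
    [0,0,0,0,0,0,0.1]
  ]
}}

```text
time: 19.4
tool_pos: [0.6218, -0.1355, 0.2585]
tcp_rot: [-2.857, 0.122, -0.018]
wrist_force: [-0.3, 0.1, -6.4]
width: 0.297
grip_force: 61.1
```

```bash
python3 - <<'E'
from h import *
C=read_camera('scene'); r,P=mark(C); print(r); s=status.read_state(); print(s['tool_pos'],s['q'],s['wrist_force'],s['grip_force'])
t=r['tiltx']
print('pivot',P(.014,0,0),'plumb tip',P(.014,t))
u=r['uv'].astype(int); im=C['color'][u[1]-60:u[1]+40,u[0]-60:u[0]+60]; cv2.imwrite('pics/m2.png',cv2.resize(im,None,fx=6,fy=6,interpolation=2)[:,:,::-1]); print(u-[60,60])
print(to(.621,-.136,.2))
E
```

```text
{'o': array([ 0.62511694, -0.09710688,  0.12540954]), 'tiltx': np.float64(0.2825458279152248), 'uv': array([258.28571429, 229.76190476]), 'area': np.int32(21), 'xf_mm': np.float64(10.146343417043141), 'mark': np.float64(0.233728101944687), 'fixed': {0: np.float64(0.2570224723492826), 6: np.float64(0.2435582855605253), 12: np.float64(0.229184027389899), 20: np.float64(0.2084141254993532)}}
[ 0.62178414 -0.13557679  0.25841784] [-0.39977475  0.22054702  1.63254732  0.27327104  1.38474656  1.19283832] [ 0.48631191 -0.90896723 -5.78201611] 61.05007767677307
pivot [251.27489866 203.22964015] plumb tip [255.77381164 230.62862426]
[198 169]
pos [ 0.6218 -0.1356  0.2584] q6 1.19 F [ 0.5 -0.9 -5.8]
[[ 0.996 -0.082  0.024]
 [-0.086 -0.957  0.278]
 [ 0.    -0.279 -0.96 ]]
[-0.0008  0.0168  0.056 ]
```

View pics/m2.png

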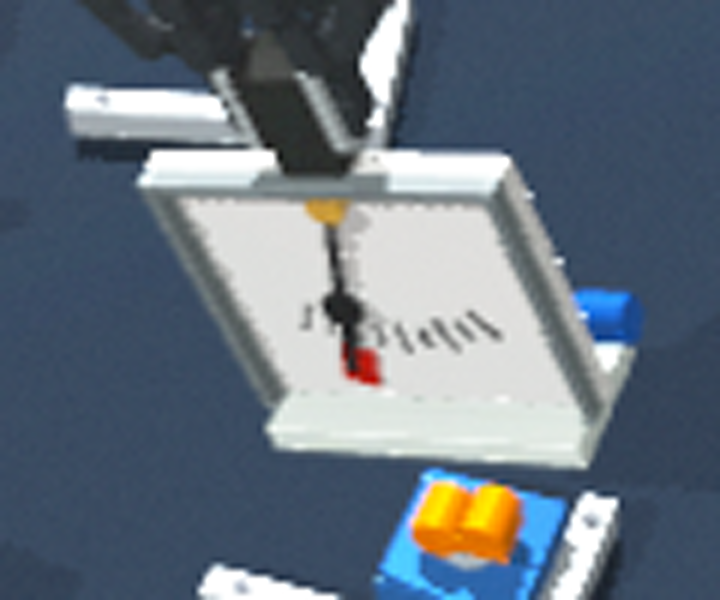

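Pointer tip (355,365) lies on the left half of the tab (343–382, 340–385): slightly over-tilted by ~0.03. Ease back 1.6° and lower.

Call:
{"method": "drive_tool", "body": {
  "rows": [
    [-1.6,0,0,0,-0.0036,0.001,0.1],
    [0,0,0,0,0.0025,0.0097,0.1],
    [0,0,0,0,0.0025,0.0097,0.1],
    [0,0,0,0,0.0025,0.0097,0.1],
    [0,0,0,0,0.0025,0.0097,0.1],
    [0,0,0,0,0.0025,0.0097,0.1],
    [0,0,0,0,0.001,0.004,0.1],
    [0,0,0,0,0,0,0.1]
  ]
}}

```text
time: 20.12
tool_pos: [0.6207, -0.1314, 0.2014]
tcp_rot: [-2.883, 0.125, -0.01]
wrist_force: [-0.3, 0.4, -5.8]
width: 0.296
grip_force: 61.0
```

Call:
{"method": "drive_tool", "body": {
  "rows": [
    [0,0,0,0,0,0,0.1],
    [0,0,0,0,0,0,0.1],
    [0,0,0,0,0,0,0.1],
    [0,0,0,0,0.0008,0.0029,0.1],
    [0,0,0,0,0.0008,0.0029,0.1],
    [0,0,0,0,0,0,0.1]
  ]
}}

```text
time: 20.62
tool_pos: [0.6217, -0.1318, 0.1975]
tcp_rot: [-2.884, 0.124, -0.015]
wrist_force: [-0.3, 0.4, -6.1]
width: 0.297
grip_force: 61.0
```

Call:
{"method": "drive_tool", "body": {
  "rows": [
    [0,0,0,0,0.0003,0.001,0.1],
    [0,0,0,0,0.0003,0.001,0.1],
    [0,0,0,0,0,0,0.1],
    [0,0,0,0,0,0,0.1],
    [0,0,0,0,0,0,0.1],
    [0,0,0,0,0,0,0.1]
  ]
}}

```text
time: 21.12
tool_pos: [0.6222, -0.132, 0.1961]
tcp_rot: [-2.884, 0.124, -0.016]
wrist_force: [0.5, 0.0, -5.5]
width: 0.297
grip_force: 61.0
```

Call:
{"method": "drive_tool", "body": {
  "rows": [
    [0,0,0,0,0.0003,0.001,0.1],
    [0,0,0,0,0.0003,0.001,0.1],
    [0,0,0,0,0,0,0.1],
    [0,0,0,0,0,0,0.1],
    [0,0,0,0,0,0,0.1],
    [0,0,0,0,0,0,0.1]
  ]
}}

```text
time: 21.62
tool_pos: [0.6223, -0.132, 0.1943]
tcp_rot: [-2.884, 0.124, -0.017]
wrist_force: [-0.1, -0.1, -3.6]
width: 0.296
grip_force: 61.3
```

```bash
python3 - <<'E'
from h import *
C=read_camera('scene'); r,P=mark(C); print(r['o'],r['tiltx'],r['mark'],r['uv']); s=status.read_state(); print(s['tool_pos'],s['wrist_force'],s['torque'],s['grip_force'])
E
```

```text
[ 0.62535251 -0.09727454  0.06019426] 0.2547412300453829 0.2504907303952857 [260.6  247.35]
[ 0.62227858 -0.13204031  0.19422464] [ 1.13192667  0.28923562 -3.75721266] [-0.43448857 -0.00618073  0.01977466] 61.30290627479553
```

Call:
{"method": "drive_tool", "body": {
  "rows": [
    [0,0,0,0,0.0003,0.001,0.1],
    [0,0,0,0,0.0003,0.001,0.1],
    [0,0,0,0,0,0,0.1],
    [0,0,0,0,0,0,0.1]
  ]
}}

```text
time: 22.0
tool_pos: [0.6223, -0.1321, 0.1922]
tcp_rot: [-2.884, 0.124, -0.017]
wrist_force: [0.2, -0.0, -1.5]
width: 0.294
grip_force: 61.5
```

Call:
{"method": "drive_tool", "body": {
  "rows": [
    [0,0,0,0,0.0003,0.001,0.1],
    [0,0,0,0,0.0003,0.001,0.1],
    [0,0,0,0,0,0,0.1],
    [0,0,0,0,0,0,0.1]
  ]
}}

```text
time: 22.33
tool_pos: [0.6223, -0.1322, 0.1901]
tcp_rot: [-2.884, 0.124, -0.017]
wrist_force: [1.1, -0.5, -0.1]
width: 0.296
grip_force: 61.8
```

Call:
{"method": "drive_tool", "body": {
  "rows": [
    [0,0,0,0,0,0,0.1],
    [0,0,0,0,0,0,0.1],
    [0,0,0,0,0,0,0.1],
    [0,0,0,0,0,0,0.1],
    [0,0,0,0,0,0,0.1],
    [0,0,0,0,0,0,0.1],
    [0,0,0,0,0,0,0.1],
    [0,0,0,0,0,0,0.1]
  ]
}}

```text
time: 23.0
tool_pos: [0.6222, -0.1322, 0.1899]
tcp_rot: [-2.884, 0.124, -0.016]
wrist_force: [0.2, -0.5, 0.2]
width: 0.297
grip_force: 61.8
```

```bash
python3 - <<'E'
from h import *
C=read_camera('scene'); r,P=mark(C); print(r); s=status.read_state(); print(s['tool_pos'],s['wrist_force'],s['torque'],s['grip_force'])
u=r['uv'].astype(int); im=C['color'][u[1]-50:u[1]+40,u[0]-60:u[0]+60]; cv2.imwrite('pics/m3.png',cv2.resize(im,None,fx=6.6,fy=6.6,interpolation=2)[:,:,::-1]); print(u-[60,50])
E
```

```text
{'o': array([ 0.62523901, -0.09741844,  0.0558039 ]), 'tiltx': np.float64(0.25475724916404274), 'uv': array([261.        , 248.66666667]), 'area': np.int32(18), 'xf_mm': np.float64(10.673978016284023), 'mark': np.float64(0.24134817367804146), 'fixed': {0: np.float64(0.2618538094650618), 6: np.float64(0.25059885535881016), 12: np.float64(0.23864157501725822), 20: np.float64(0.22147900832621503)}}
[ 0.62220112 -0.13218947  0.18983374] [1.1668237  0.00920483 0.81389736] [-0.06826627 -0.22265347 -0.07769554] 61.784706115722656
[201 198]
```

View pics/m3.png

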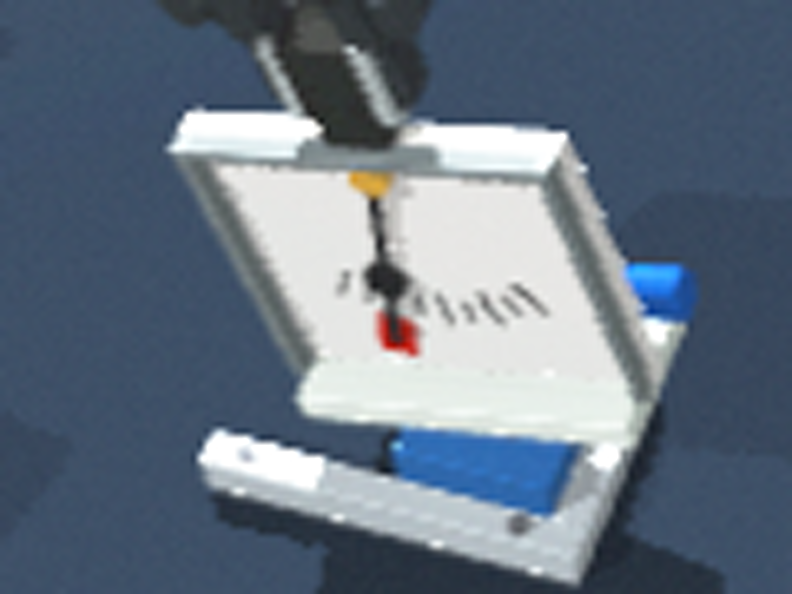

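Pointer tip (398,338) is centred on the red tab (378–418, 315–353), the block is home, and about 6 N rests on the stud (~4.5 mm pressed). Handing in.

```bash
python3 -c "
from workcell import workorder
print(workorder.finish_job())"
```

```text
the job is handed in; nothing more can be done
None
```

I handed the job in at about 23 s of the 72 s limit, but the hand-in returned no verdict. By my last readings, the block is home in the corner, the gripped gauge presses the stud about 4.5 mm down (estimated from force), and the pointer is centred on the red mark.

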